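# Set out the carved village for gluing

## Task

Set out the carved village for a dry run before gluing: stand the sheep on the round pad directly in front of the house, on the robot's side, and the cypress tree on the round pad between the house and the tower, both upright and centred; the pad in front of the tower is for a later piece. Lay the gable roof with the chimney squarely and centrally on the house, its ridge along the house's long side, and set the cone roof centrally on the round tower. Leave the glue jar standing, and let go of everything.

Things in the scene. Friction and masses are not known exactly. Their poses are not given: they have to be found in the camera images.
- house: Fixed block of brown wood, the walls of a toy house: 54 (own x) x 72 (own y, the long side) x 42 mm high, flat top, dark door and two windows on its front, the -x face, turned toward the robot within 0.2 rad. Origin: centre of its underside, on the table; z up. It stands about 140 mm to the left or to the right of the middle; house and tower may swap sides.
- tower: Fixed upright round wooden cylinder, diameter 48 mm, 60 mm high, flat top, dark door and slit window on its front (-x, toward the robot). Origin: centre of its underside, on the table; z up.
- pad_mid: Fixed round cork disc, diameter 70 mm, 4 mm thick, lying on the table between house and tower. Origin: centre of its underside, z up. The three pads look alike; only their places differ.
- pad_house: Fixed round cork disc, diameter 70 mm, 4 mm thick, in front of the house (about 115 mm from the house's centre toward the robot). Origin: centre of its underside, z up.
- pad_tower: Fixed round cork disc, diameter 70 mm, 4 mm thick, in front of the tower (about 115 mm from its centre toward the robot). Not used in this job. Origin: centre of its underside, z up.
- gable_roof: Loose brown wooden roof, 60 g, on its flat underside: 64 (own x) x 84 (own y, along the ridge), ridge 38 high (mm); from mid-ridge rises a square chimney 18 x 18 (sides along own x, y), top 66 above the underside, so 28 stands free: grip here. Eaves vertical for the lowest 8. Origin: centre of the underside, z up. Starts with yaw within 0.8 rad of zero; a half turn makes no difference.
- cone_roof: Loose round cone-shaped roof of brown wood, about 50 g, lying on its flat underside: diameter 58 at the bottom, the cone 36 high (mm), then a plain round finial of diameter 16 from 36 to 63 above the underside: the place to grip. Origin: centre of the underside, z up.
- cypress: Loose carved cypress tree of brown wood, about 50 g, standing upright, 92 mm high: round foot of diameter 40, 8 thick; short trunk of diameter 20; column-shaped crown of diameter 36 between 40 and 68 above the underside (the place to grip), rounded to a point above. Origin: centre of the underside, z up.
- sheep: Loose carved sheep of brown wood, about 35 g, standing on four short legs: block body 52 long (own x) x 30 wide (own y), mm, from 16 to 44 above the feet, with flat vertical flanks to grip; head at the +x end up to 56 high, reaching 43 from the centre. Origin: on the ground under the middle of the body, z up. Any yaw at the start; any yaw at the end.
- glue: Loose white jar of glue with a white lid, diameter 46 mm, 85 mm high, standing behind the middle pad. Origin: centre of its underside, z up. To be left standing.
Mind the look-alikes: they are no part of the job. Leave any green look-alike of the cypress alone.

How it is judged:
At the end, for the whole second after the job is handed in: Sheep on the pad before the house, cypress on the middle pad (12 mm); gable roof on the house (10 mm, ridge along the long side within 0.2 rad), cone roof on the tower (10 mm); each upright within 0.12 rad, seated within 4 mm in height, at rest; glue jar standing (horizontal distance between gable_roof and house below 0.01 m and z of gable_roof in the frame of house between 0.038 and 0.046 m and angle between each of gable_roof, cone_roof, cypress, sheep's own z axis and vertical below 0.12 rad and linear speed of each of gable_roof, cone_roof, cypress, sheep below 0.02 m/s and angular speed of each of gable_roof, cone_roof, cypress, sheep below 0.2 rad/s and horizontal distance between cone_roof and tower below 0.01 m and z of cone_roof in the frame of tower between 0.056 and 0.064 m and horizontal distance between cypress and pad_mid below 0.012 m and z of cypress in the frame of pad_mid between 0 and 0.008 m and horizontal distance between sheep and pad_house below 0.012 m and z of sheep in the frame of pad_house between 0 and 0.008 m and angle between the x axis of gable_roof and the x axis of house, either way round below 0.2 rad and angle between glue's own z axis and vertical below 0.15 rad); the robot touches nothing.
It fails at once if the glue jar was knocked over (angle between glue's own z axis and vertical above 0.6 rad).
It also fails if it takes over 112 s, if anything falls off the work surface, if the arm or the gripper's body presses on something with over 40 N, if the wrist force passes 120 N, or if a joint passes its speed limit or range.

## Robot

A 6-joint arm with a two-finger parallel gripper is mounted at the origin on the work surface. World frame = base frame: x ahead of the robot, y to its left, z up, the work surface at z = 0. Lengths are in m, angles in rad, forces in N, time in s.
With the tool pointing down it reaches from about 0.35 to 0.775 m from the base axis. Payload 7.3 kg.
Tool frame: the origin (TCP) lies midway between the tips of the shut fingers; the grasp point (between the pads) lies grasp_offset behind it (grasp_offset is the distance from the TCP to the grasp point, in m); z points along the fingers, y is the line along which they close (so a half turn about z gives the same grasp; the last joint's range is limited). The gripper opens to 92 mm and grips with 3 to 60 N. Pads are 19 mm wide; open, the fingers measure 130 mm over their backs; the gripper's body (75 mm by 190 mm) begins 47 mm behind the grasp point.
Start: joints at [1.109, 0.342, 1.524, -0, 1.275, -0.146], TCP at [0.163, 0.499, 0.227] pointing down, gripper open.
Joint ranges: [-2.53, 2.53], [-0.77, 2.02], [0.04, 2.7], [-1, 4.14], [0.28, 2.66], [-3.11, 3.11]. Speed limits (rad/s): [2.57, 2.57, 3.14, 3.14, 3.14, 3.14].

## Interface

Orientations are given as [roll, pitch, yaw] about the fixed x, y, z axes, in that order (R = Rz(yaw) Ry(pitch) Rx(roll)).
In Python, from cell import * gives the robot as it stands.
- The arm moves only by the tool step_arm, never from a script. Its argument "plan" is a list of rows, each a list of 5 numbers: the closure, from -1 (fully open) to 1 (shut), then the shift along the tool's x, y, z in m, then the turn about the tool's z in rad. In form: [[hand, x, y, z, twist], ...]. A call has 1 to 20 rows; each row is the pose to reach, as a shift and turn from the pose commanded when the call began, along the tool's axes at that moment; what a row does not reach only later rows make up. A row lasts 1/8 s, in which the tool goes at most 62.5 mm and 10.7 degrees, less where a joint would pass 70% of its speed; a pose out of reach is approached as far as the arm can. A call with a gripper value outside its range is refused whole. The fingers move at their own pace and stop on an object; "grip_force" is the grip in N (left out, the last holds). Time passes only in rows, so rows that repeat a pose let the fingers close. It gives the time, the measured TCP pose, the force, the opening and the grip force at its end, in the units of the state.
- observe(): the state, without advancing time (a new reading comes with each control period).
- read_camera(name): name is "scene" or "top" or "wrist"; returns a dict with "img" (480x640x3 uint8, red, green, blue), "range_z" (480x640 float32, m along the optical axis (not along the pixel's ray), 0 where there is no reading), "fx", "fy", "cx", "cy" (pixels), "R" (3x3) and "t" (3): a world point X has camera coordinates R X + t; the wrist camera has in their place "T_tool_cam" (4x4, takes a point from camera to tool coordinates, whose origin is the TCP and whose axes are the flange's). Camera axes: x right, y down, z forward; pixel columns grow to the right and rows downward; lengths in m; the calibration is good to about 2 mm. The wrist camera is an equidistant fisheye: a pixel r from the principal point sees the ray r / f radians off the axis. A picture is of the moment at which its call begins: read the wrist's pose just before it.
- hand_in(): hands the job in; it is judged then, once.
The state is a dict: "time": time; "qpos": joint angles; "qvel": joint speeds; "joint_efforts": joint torques, N m; "tool_pos": TCP position; "tool_rot": TCP orientation; "contact_force": force on the tool from outside, world axes, zero at the start; "torque": the same for the moment, N m; "opening": finger opening in m; "grip_force": force on a finger pad.
Only numpy, scipy, OpenCV 4.12 (cv2) and the standard library are available. Lean on these libraries where they do the work, as an engineer would, in place of code of your own. Each camera call takes 0.05 s, during which the arm holds its last target. There are 200 camera calls.

## Working session

There is one attempt and no reset: what is moved stays moved. The work goes in short steps, Python scripts to look and compute and a tool call to move; the robot and the scene stay as the last step left them, time stands still between calls to the robot, and variables do not carry over. Pictures are saved under pics/ and viewed, at most 14 in all, crops included, and the job is handed in when it is done.

Besides the shell and the picture viewer there is one more tool, called after ">>>" in YAML: its name, and indented under it one key for each argument. step_arm: Moves the arm, as the interface text tells. Its arguments: {"type":"object","properties":{"plan":{"type":"array","items":{"type":"array","items":{"type":"number"}}},"grip_force":{"type":"number"}},"required":["plan"]}

```bash
mkdir -p pics; ls; python3 - <<'E'
from cell import *
import cv2,numpy as np
s=observe();print(s)
for n in("top","scene"):
    c=read_camera(n);cv2.imwrite(f"pics/{n}0.png",c["img"][:,:,::-1]);np.savez(f"{n}0.npz",**c)
    print(n,c["fx"],c["fy"],c["cx"],c["cy"],c["R"].round(3).tolist(),c["t"])
E
```

```text
pics
{'time': 0.0, 'qpos': array([ 1.10901014e+00,  3.42722246e-01,  1.52504019e+00, -2.85586087e-05,
        1.27542974e+00, -1.46020769e-01]), 'qvel': array([ 0.0009632 ,  0.00032929, -0.00039942,  0.00101361, -0.00028409,
       -0.00053037]), 'joint_efforts': array([-7.42111320e-05, -4.31220067e+01, -2.44230366e+01,  7.18578673e-02,
        5.58520469e-02, -1.14276377e-04]), 'tool_pos': array([0.16283982, 0.49865563, 0.22603715]), 'tool_rot': array([-3.14000619e+00, -2.05715555e-04,  2.82583541e+00]), 'contact_force': array([-0.33218975, -1.00005168, -0.49572904]), 'torque': array([ 0.02035562, -0.03775416,  0.01405853]), 'grip_force': 0.0, 'opening': 0.09196573643252927}
top 478.8563943958922 478.8563943958922 311.0892413896699 241.7252795923392 [[0.018, -1.0, 0.02], [-0.998, -0.019, -0.066], [0.066, -0.018, -0.998]] [-0.01329697  0.57367836  0.94753135]
scene 455.1628635435713 455.1628635435713 315.0149831896862 239.92352189457344 [[-0.666, 0.745, 0.022], [0.389, 0.373, -0.842], [-0.636, -0.553, -0.539]] [ 0.3847344  -0.16717543  1.2743071 ]
```

View pics/top0.png

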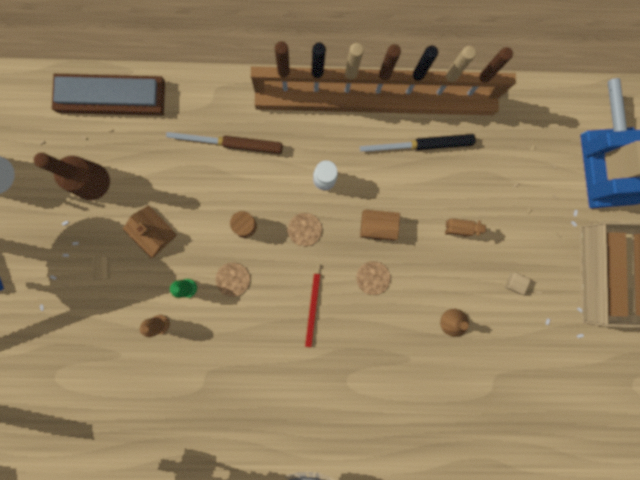

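View pics/scene0.png

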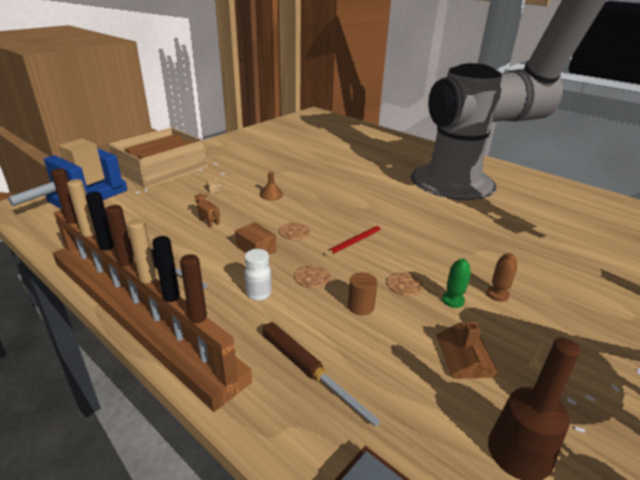

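The top view shows the tower at (243,224), house at (380,225), middle pad at (305,230) and house pad at (374,278). The gable roof is at (150,231), brown cypress at (155,326) with the green one at (183,288), sheep at (465,228), cone roof at (455,322) and glue at (326,175). The scene view agrees.

```bash
cat > h.py <<'E'
import numpy as np,cv2
def cloud(c):
    v,u=np.mgrid[0:480,0:640];z=c["range_z"]
    P=np.stack([(u-c["cx"])*z/c["fx"],(v-c["cy"])*z/c["fy"],z],-1)
    W=(P-c["t"])@c["R"]; W[z<=0]=np.nan
    return W
E
python3 - <<'E'
from h import *
c=np.load("top0.npz");W=cloud(c);s=np.load("scene0.npz");S=cloud(s).reshape(-1,3)
hsv=cv2.cvtColor(c["img"],cv2.COLOR_RGB2HSV)
o={"tower":(243,224,60,.05,.07),"house":(380,225,42,.034,.05),"glue":(326,175,85,.07,.1),"gable":(150,231,0,.004,.08),"chim":(142,228,0,.05,.08),"cyp":(155,326,0,.03,.1),"green":(183,288,0,.03,.1),"sheep":(465,228,0,.035,.06),"sheephead":(465,228,0,.048,.06),"cone":(455,322,0,.006,.07),"finial":(460,322,0,.045,.07),"pad_mid":(305,230,0,.002,.008),"pad_house":(374,278,0,.002,.008)}
print("table z",[np.nanmedian(W[a:a+10,b:b+10,2]).round(4) for a,b in((250,420),(350,200),(200,200))])
for k,(u,v,_,a,b) in o.items():
    w=W[v-35:v+35,u-35:u+35].reshape(-1,3)
    ctr=np.nanmedian(w[w[:,2]>max(a-.002,.002)],0)if True else 0
    for nm,X in(("top",w),("scene",S)):
        m=(X[:,2]>a)&(X[:,2]<b)&(np.hypot(*(X[:,:2]-ctr[:2]).T)<.06)
        p=X[m]
        if len(p)<5: print(k,nm,len(p));continue
        r=cv2.minAreaRect(p[:,:2].astype(np.float32)*1000)
        print(k,nm,len(p),"mean",p.mean(0).round(4),"mid",((p.max(0)+p.min(0))/2).round(4),"ext",(p.max(0)-p.min(0)).round(3),"rect",np.round(r[0],1),np.round(r[1],1),round(r[2],1))
E
```

```text
table z [np.float64(0.0006), np.float64(0.0002), np.float64(0.0001)]
tower top 486 mean [0.6054 0.1321 0.0599] mid [0.6044 0.1326 0.0574] ext [0.048 0.047 0.014] rect [605.3 132.8] [46.6 46.4] 46.4
tower scene 481 mean [0.6093 0.1381 0.0591] mid [0.6062 0.1358 0.0564] ext [0.048 0.047 0.012] rect [606.2 136. ] [48.1 46.4] 16.9
house top 995 mean [ 0.6104 -0.1396  0.0423] mid [ 0.6107 -0.1405  0.0409] ext [0.059 0.076 0.014] rect [ 610.3 -140.4] [72.8 55.5] 85.8
house scene 611 mean [ 0.614  -0.1324  0.0417] mid [ 0.6103 -0.1374  0.0397] ext [0.06  0.077 0.011] rect [ 610.3 -137.2] [75.7 56.5] 86.5
glue top 384 mean [ 0.704  -0.0275  0.0849] mid [ 0.7043 -0.0282  0.0801] ext [0.04 0.04 0.02] rect [704.3 -28.3] [40.1 40.1] 0.2
glue scene 405 mean [ 0.709  -0.0202  0.0825] mid [ 0.7042 -0.0244  0.0791] ext [0.043 0.042 0.018] rect [705.1 -24.3] [40.9 41.7] 51.5
gable top 1580 mean [0.5895 0.3209 0.0249] mid [0.5891 0.3192 0.0368] ext [0.108 0.117 0.066] rect [586.1 313.2] [106.8 107. ] 44.5
gable scene 2277 mean [0.6021 0.3302 0.026 ] mid [0.5922 0.3259 0.0361] ext [0.103 0.106 0.064] r
[... 1773 characters left out ...]
33.9
finial scene 58 mean [ 0.4175 -0.293   0.0562] mid [ 0.4141 -0.2942  0.0551] ext [0.02  0.017 0.02 ] rect [ 414.1 -294.2] [20.4 16.2] 1.8
pad_mid top 1118 mean [0.5998 0.01   0.0041] mid [0.6001 0.0091 0.005 ] ext [0.118 0.117 0.006] rect [599.1  10.1] [117.8 116.2] 64.4
pad_mid scene 706 mean [0.6024 0.0143 0.0043] mid [0.5996 0.0095 0.0046] ext [0.117 0.116 0.005] rect [600.7  10.8] [114.9 112. ] 76.4
pad_house top 1141 mean [ 0.5054 -0.1328  0.0041] mid [ 0.5052 -0.132   0.005 ] ext [0.119 0.117 0.006] rect [ 505.2 -131.9] [117.  117.5] 61.1
pad_house scene 484 mean [ 0.5042 -0.1283  0.0044] mid [ 0.5021 -0.1312  0.0047] ext [0.111 0.116 0.005] rect [ 499.8 -128.2] [110.7 103.6] 73.7
```

```bash
cat >> h.py <<'E'
from scipy.spatial.transform import Rotation as Ro
def wcloud():
    from cell import observe,read_camera
    s=observe();c=read_camera("wrist");f=c["fx"]
    v,u=np.mgrid[0:480,0:640];x=u-c["cx"];y=v-c["cy"];r=np.hypot(x,y)+1e-9;th=r/f
    z=c["range_z"];ok=(z>0)&(th<1.3);k=z*np.tan(th)/r
    P=np.stack([x*k,y*k,z],-1);T=c["T_tool_cam"]
    P=P@T[:3,:3].T+T[:3,3]
    W=P@Ro.from_euler("xyz",s["tool_rot"]).as_matrix().T+s["tool_pos"];W[~ok]=np.nan
    return W,c["img"],s
def go(xyz,yaw=None,grasp=True):
    "grasp-point target in world, tool yaw -> shifts in tool axes"
    from cell import observe
    import cell
    s=observe();R=Ro.from_euler("xyz",s["tool_rot"]).as_matrix()
    y0=s["tool_rot"][2];p=np.array(xyz,float)
    p[2]-=cell.grasp_offset
    d=R.T@(p-s["tool_pos"]);tw=0
    if yaw is not None: tw=-((yaw-y0+np.pi/2)%np.pi-np.pi/2)
    print("shift",d.round(4),"twist",round(tw,3),"rows",round(np.linalg.norm(d)/.0625,1),round(abs(tw)/.187,1),"q",s["qpos"].round(2),"yaw",round(y0,3))
E
python3 - <<'E'
from h import *
import cell
print([n for n in dir(cell) if n[0]!='_'],cell.grasp_offset)
c=np.load("top0.npz");s=np.load("scene0.npz")
for nm,c in(("top",c),("scene",s)):
    X=cloud(c).reshape(-1,3)
    def near(x,y,r,a,b): return X[(np.hypot(X[:,0]-x,X[:,1]-y)<r)&(X[:,2]>a)&(X[:,2]<b)]
    p=near(.59,.326,.05,.031,.039);q=p[:,:2]-[.59,.326];w,V=np.linalg.eigh(q.T@q);print("ridge dir deg",np.degrees(np.arctan2(*V[::-1,1])),w)
    p=near(.59,.326,.052,.006,.034);r=cv2.minAreaRect(p[:,:2].astype(np.float32)*1000);print("roof",r)
    p=near(.406,.2995,.03,.085,.1);print("cyp apex",p.mean(0),len(p), near(.406,.2995,.03,.03,.1)[:,2].max())
    p=near(.406,.2995,.03,.004,.011);print("cyp foot",len(p),p.min(0),p.max(0))
    p=near(.608,-.3,.035,.040,.0465);r=cv2.minAreaRect(p[:,:2].astype(np.float32)*1000);print("sheep",r,p[:,1].min(),p[:,1].max())
    for k,(x,y) in(("mid",(.6,.01)),("hs",(.505,-.132))):
        p=near(x,y,.05,.0025,.0058);h=cv2.convexHull(p[:,:2].astype(np.float32)*1000);W=cloud(c)
        print(k,len(p),np.median(p,0))
    g=[]
E
```

```text
['IKError', 'grasp_offset', 'hand_in', 'observe', 'read_camera'] 0.0188
ridge dir deg 45.586548124774545 [0.0063765  0.18257259]
roof ((589.7200927734375, 325.0018310546875), (85.41024780273438, 72.03264617919922), 45.018104553222656)
cyp apex [0.40320935 0.29827162 0.08929375] 126 0.09492234566933644
cyp foot 109 [0.38297076 0.27930675 0.00401232] [0.43077864 0.32084309 0.01097424]
sheep ((608.8536987304688, -298.9280700683594), (55.132755279541016, 30.24750518798828), 84.22434997558594) -0.32734606635035307 -0.2716265969252638
mid 697 [0.60119737 0.01037577 0.00412423]
hs 690 [ 0.50460273 -0.13252649  0.00403689]
ridge dir deg 46.48858939181566 [0.00709041 0.24026666]
roof ((589.1135864257812, 327.4685363769531), (87.10018920898438, 72.71786499023438), 44.871883392333984)
cyp apex [0.40711774 0.30330328 0.08927058] 89 0.09307428610081071
cyp foot 173 [0.38647059 0.2828013  0.00413064] [0.42383901 0.32184292 0.01093686]
sheep ((607.8878173828125, -300.5428161621094), (64.37362670898438, 31.096899032592773), 82.2698974609375) -0.3337023520834582 -0.2682601309793252
mid 574 [0.60267429 0.01433672 0.00443507]
hs 364 [ 0.50452442 -0.12808571  0.00453238]
```

```bash
python3 -c "
from h import *
go((.404,.300,.2),2.489)"
```

```text
shift [-0.2909 -0.114   0.045 ] twist 0.337 rows 5.1 1.8 q [ 1.11  0.34  1.52 -0.    1.28 -0.15] yaw 2.826
```

>>> step_arm:
  plan:
    - [-1, -0.05, -0.02, 0.005, 0.1]
    - [-1, -0.11, -0.043, 0.015, 0.2]
    - [-1, -0.17, -0.067, 0.03, 0.337]
    - [-1, -0.23, -0.09, 0.04, 0.337]
    - [-1, -0.275, -0.108, 0.045, 0.337]
    - [-1, -0.291, -0.114, 0.045, 0.337]
    - [-1, -0.291, -0.114, 0.045, 0.337]
  grip_force: 15

```text
time: 0.98
tool_pos: [0.4045, 0.3, 0.1815]
tool_rot: [-3.141, -0.001, 2.487]
contact_force: [-0.0, -0.1, 1.4]
opening: 0.092
grip_force: 0.0
```

```bash
cat > wm.py <<'E'
import sys
from h import *
x,y,r,a,b=map(float,sys.argv[1:6])
W,im,s=wcloud();cv2.imwrite(f"pics/w{s['time']:.2f}.png",im[:,:,::-1])
X=W.reshape(-1,3);print(s["time"],s["tool_pos"].round(4))
p=X[(np.hypot(X[:,0]-x,X[:,1]-y)<r)&(X[:,2]>a)&(X[:,2]<b)]
print("n",len(p))
if len(p): print("mean",p.mean(0).round(4),"mid",((p.max(0)+p.min(0))/2).round(4),"ext",np.ptp(p,0).round(4),"rect",np.round(cv2.minAreaRect(p[:,:2].astype(np.float32)*1000)[0],1),np.round(cv2.minAreaRect(p[:,:2].astype(np.float32)*1000)[1:2],1),round(cv2.minAreaRect(p[:,:2].astype(np.float32)*1000)[2],1),"circ",np.round(cv2.minEnclosingCircle(p[:,:2].astype(np.float32)*1000)[0],1),"zmax",p[:,2].max())
E
python3 wm.py .404 .3 .03 .085 .1; python3 -c "
from h import *
go((.404,.300,.054),2.489)"
```

```text
0.975 [0.4045 0.3    0.1815]
n 886
mean [0.4015 0.3023 0.0895] mid [0.4018 0.3018 0.0898] ext [0.0255 0.0245 0.0096] rect [402.4 301.4] [[24.1 24.1]] 20.8 circ [401.5 301.9] zmax 0.09457387928004662
shift [-0.0008 -0.0003  0.1465] twist -0.001 rows 2.3 0.0 q [ 0.49  0.35  1.65  0.    1.14 -0.43] yaw 2.488
```

>>> step_arm:
  plan:
    - [-1, 0.001, 0, 0.05, 0]
    - [-1, 0.001, 0, 0.1, 0]
    - [-1, 0.001, 0, 0.135, 0]
    - [-1, 0.001, 0, 0.147, 0]
    - [1, 0.001, 0, 0.147, 0]
    - [1, 0.001, 0, 0.147, 0]
    - [1, 0.001, 0, 0.147, 0]
    - [1, 0.001, 0, 0.147, 0]
    - [1, 0.001, 0, 0.147, 0]
    - [1, 0.001, 0, 0.147, 0]
    - [1, 0.001, 0, 0.12, 0]
    - [1, 0.001, 0, 0.07, 0]
    - [1, 0.001, 0, 0.02, 0]
    - [1, 0.001, 0, 0, 0]
    - [1, 0.001, 0, 0, 0]
  grip_force: 15

```text
time: 2.9
tool_pos: [0.4041, 0.3013, 0.183]
tool_rot: [3.138, 0.001, 2.489]
contact_force: [1.1, -1.1, -1.5]
opening: 0.0355
grip_force: 15.0
```

```bash
python3 -c "
from h import *
go((.601,.0115,.2),3.1416)"
```

```text
shift [-0.3324 -0.1106  0.0019] twist -0.653 rows 5.6 3.5 q [ 0.49  0.34  1.65  0.    1.14 -0.43] yaw 2.489
```

>>> step_arm:
  plan:
    - [1, -0.04, -0.013, 0, -0.1]
    - [1, -0.095, -0.032, 0, -0.25]
    - [1, -0.15, -0.05, 0, -0.4]
    - [1, -0.205, -0.068, 0, -0.5]
    - [1, -0.26, -0.087, 0, -0.6]
    - [1, -0.305, -0.101, 0, -0.653]
    - [1, -0.326, -0.108, 0, -0.653]
    - [1, -0.332, -0.111, 0, -0.653]
    - [1, -0.332, -0.111, 0, -0.653]
    - [1, -0.332, -0.111, 0, -0.653]

```text
time: 4.15
tool_pos: [0.5991, 0.0125, 0.1817]
tool_rot: [3.141, -0.0, -3.14]
contact_force: [0.6, -0.1, 0.1]
opening: 0.0355
grip_force: 15.0
```

```bash
python3 -c "
from h import *
go((.601,.0115,.0585),3.1416)
X=wcloud()[0].reshape(-1,3)
for n,x,y in(('mid',.601,.0115),('hs',.5045,-.13)):
    p=X[(np.hypot(X[:,0]-x,X[:,1]-y)<.042)&(X[:,2]>.0025)&(X[:,2]<.006)];print(n,len(p),len(p)>5 and (p.min(0),p.max(0)))
for n,x,y,a,b in(('tower',.6058,.1344,.056,.064),('house',.61,-.139,.038,.047)):
    p=X[(np.hypot(X[:,0]-x,X[:,1]-y)<.05)&(X[:,2]>a)&(X[:,2]<b)];print(n,len(p),len(p)>5 and cv2.minAreaRect(p[:,:2].astype(np.float32)*1000))
"
```

```text
shift [-0.002  -0.0011  0.142 ] twist 0.002 rows 2.3 0.0 q [-0.11  0.51  1.38  0.    1.25 -1.68] yaw -3.14
mid 3235 (array([ 0.56313552, -0.02609427,  0.00251084]), array([0.62253963, 0.04899538, 0.00599166]))
hs 3567 (array([ 0.46545711, -0.1718394 ,  0.00251548]), array([ 0.54497815, -0.09318164,  0.00599413]))
tower 2299 ((603.4198608398438, 134.15298461914062), (44.78553009033203, 47.82489776611328), 1.0480798482894897)
house 3930 ((609.5731811523438, -138.30108642578125), (73.49998474121094, 53.959686279296875), 85.45188903808594)
```

>>> step_arm:
  plan:
    - [1, -0.002, -0.001, 0.04, 0]
    - [1, -0.002, -0.001, 0.09, 0]
    - [1, -0.002, -0.001, 0.125, 0]
    - [1, -0.002, -0.001, 0.138, 0]
    - [1, -0.002, -0.001, 0.142, 0]
    - [1, -0.002, -0.001, 0.142, 0]
    - [-0.3, -0.002, -0.001, 0.142, 0]
    - [-0.3, -0.002, -0.001, 0.142, 0]
    - [-0.3, -0.002, -0.001, 0.142, 0]
    - [-0.6, -0.002, -0.001, 0.13, 0]
    - [-0.6, -0.002, -0.001, 0.07, 0]
    - [-1, -0.002, -0.001, 0.01, 0]
    - [-1, -0.002, -0.001, 0, 0]
    - [-1, -0.002, -0.001, 0, 0]

```text
time: 5.95
tool_pos: [0.6019, 0.0101, 0.1827]
tool_rot: [-3.142, 0.002, -3.141]
contact_force: [-0.2, 0.4, -0.4]
opening: 0.0916
grip_force: 0.0
```

```bash
python3 wm.py .601 .0115 .03 .088 .105; python3 -c "
from h import *
go((.608,-.300,.16),np.radians(84.5+90+90-90))
go((.608,-.300,.16),np.radians(84.))"
```

```text
5.95 [0.6019 0.0101 0.1827]
n 1006
mean [0.6    0.0101 0.093 ] mid [0.6009 0.0102 0.0932] ext [0.0264 0.026  0.0104] rect [601.5  10.3] [[25.9 25.8]] 37.0 circ [600.9  10.1] zmax 0.09845140754060414
shift [-0.0068 -0.3101  0.0399] twist 0.096 rows 5.0 0.5 q [-0.11  0.52  1.37  0.    1.25 -1.68] yaw -3.141
shift [-0.0068 -0.3101  0.0399] twist -1.466 rows 5.0 7.8 q [-0.11  0.52  1.37  0.    1.25 -1.68] yaw -3.141
```

>>> step_arm:
  plan:
    - [-1, 0, -0.04, 0, 0.1]
    - [-1, 0, -0.1, 0, 0.28]
    - [-1, -0.003, -0.16, 0.01, 0.46]
    - [-1, -0.006, -0.22, 0.02, 0.64]
    - [-1, -0.007, -0.27, 0.03, 0.82]
    - [-1, -0.007, -0.3, 0.035, 1.0]
    - [-1, -0.007, -0.31, 0.04, 1.18]
    - [-1, -0.007, -0.31, 0.04, 1.36]
    - [-1, -0.007, -0.31, 0.04, 1.54]
    - [-1, -0.007, -0.31, 0.04, 1.65]
    - [-1, -0.007, -0.31, 0.04, 1.675]
    - [-1, -0.007, -0.31, 0.04, 1.675]

```text
time: 7.5
tool_pos: [0.6084, -0.2996, 0.1404]
tool_rot: [-3.14, -0.001, 1.468]
contact_force: [0.3, 0.4, -0.3]
opening: 0.0915
grip_force: 0.0
```

```bash
python3 wm.py .608 -.3 .05 .025 .06;python3 - <<'E'
from h import *
W,im,s=wcloud();X=W.reshape(-1,3)
p=X[(np.hypot(X[:,0]-.608,X[:,1]+.3)<.036)&(X[:,2]>.038)&(X[:,2]<.0475)];print(cv2.minAreaRect(p[:,:2].astype(np.float32)*1000))
go((.608,-.300,.031),1.466)
E
```

```text
7.5 [ 0.6084 -0.2996  0.1404]
n 3762
mean [ 0.6076 -0.3038  0.0464] mid [ 0.6076 -0.3045  0.0418] ext [0.0343 0.0709 0.0334] rect [ 607.6 -304.3] [[70.1 29.8]] 83.6 circ [ 607.8 -304.7] zmax 0.05844922102996264
((608.2410888671875, -297.4039611816406), (56.235084533691406, 29.439559936523438), 83.5676498413086)
shift [-0.0004 -0.0004  0.1288] twist 0.002 rows 2.1 0.0 q [-0.57  0.69  1.17  0.    1.28 -0.47] yaw 1.468
```

>>> step_arm:
  plan:
    - [-1, 0.002, 0, 0.05, 0]
    - [-1, 0.002, 0, 0.1, 0]
    - [-1, 0.002, 0, 0.122, 0]
    - [-1, 0.002, 0, 0.129, 0]
    - [-1, 0.002, 0, 0.129, 0]
    - [1, 0.002, 0, 0.129, 0]
    - [1, 0.002, 0, 0.129, 0]
    - [1, 0.002, 0, 0.129, 0]
    - [1, 0.002, 0, 0.129, 0]
    - [1, 0.002, 0, 0.129, 0]
    - [1, 0.002, 0, 0.129, 0]
    - [1, 0.002, 0, 0.11, 0]
    - [1, 0.002, 0, 0.06, 0]
    - [1, 0.002, 0, 0.015, 0]
    - [1, 0.002, 0, 0, 0]
    - [1, 0.002, 0, 0, 0]

```text
time: 9.6
tool_pos: [0.6094, -0.2981, 0.1431]
tool_rot: [3.139, 0.001, 1.467]
contact_force: [0.4, 0.3, -1.0]
opening: 0.0302
grip_force: 15.0
```

```bash
python3 -c "
from h import *
go((.5048,-.131,.16),1.466)"
```

```text
shift [ 0.1554 -0.1213  0.0015] twist 0.001 rows 3.2 0.0 q [-0.57  0.69  1.17  0.    1.28 -0.46] yaw 1.467
```

>>> step_arm:
  plan:
    - [1, 0.04, -0.031, 0, 0]
    - [1, 0.085, -0.066, 0, 0]
    - [1, 0.125, -0.098, 0, 0]
    - [1, 0.15, -0.117, 0, 0]
    - [1, 0.156, -0.122, 0, 0]
    - [1, 0.156, -0.122, 0, 0]
    - [1, 0.156, -0.122, 0, 0]
    - [1, 0.156, -0.122, 0, 0]

```text
time: 10.6
tool_pos: [0.5042, -0.1309, 0.1414]
tool_rot: [-3.141, -0.0, 1.466]
contact_force: [0.3, -0.4, 0.2]
opening: 0.0299
grip_force: 15.0
```

```bash
python3 -c "
from h import *
go((.5048,-.131,.0352),1.466)
X=wcloud()[0].reshape(-1,3)
p=X[(np.hypot(X[:,0]-.505,X[:,1]+.131)<.06)&(X[:,2]>.06)&(X[:,2]<.19)];print(len(p),p.min(0),p.max(0))"
```

```text
shift [-0.      0.0006  0.125 ] twist -0.0 rows 2.0 0.0 q [-0.4   0.42  1.66  0.    1.06 -0.3 ] yaw 1.466
8252 [ 0.47635022 -0.15787574  0.11986778] [ 0.53337251 -0.10270314  0.18996698]
```

>>> step_arm:
  plan:
    - [1, 0, 0.001, 0.04, 0]
    - [1, 0, 0.001, 0.085, 0]
    - [1, 0, 0.001, 0.11, 0]
    - [1, 0, 0.001, 0.12, 0]
    - [1, 0, 0.001, 0.125, 0]
    - [1, 0, 0.001, 0.125, 0]
    - [-0.2, 0, 0.001, 0.125, 0]
    - [-0.2, 0, 0.001, 0.125, 0]
    - [-0.2, 0, 0.001, 0.125, 0]
    - [-0.2, 0, 0.001, 0.11, 0]
    - [-0.2, 0, 0.001, 0.06, 0]
    - [-1, 0, 0.001, 0.01, 0]
    - [-1, 0, 0.001, -0.01, 0]
    - [-1, 0, 0.001, -0.01, 0]

```text
time: 12.4
tool_pos: [0.5059, -0.1306, 0.1541]
tool_rot: [3.137, 0.001, 1.467]
contact_force: [0.5, 0.7, 0.2]
opening: 0.0804
grip_force: 0.0
```

```bash
python3 wm.py .505 -.135 .055 .03 .065; python3 -c "
from h import *
go((.4155,-.296,.17),1.466)"
```

```text
12.4 [ 0.5059 -0.1306  0.1541]
n 3556
mean [ 0.5034 -0.1372  0.0506] mid [ 0.5038 -0.1388  0.0472] ext [0.0345 0.0738 0.0312] rect [ 503.3 -138.4] [[73.2 29.8]] 83.8 circ [ 505.8 -138.8] zmax 0.06282406623879995
shift [-0.1742 -0.0718  0.0012] twist 0.001 rows 3.0 0.0 q [-0.4   0.41  1.65  0.    1.09 -0.3 ] yaw 1.467
```

>>> step_arm:
  plan:
    - [-1, -0.04, -0.016, 0, 0]
    - [-1, -0.09, -0.037, 0, 0]
    - [-1, -0.14, -0.058, 0, 0]
    - [-1, -0.168, -0.069, 0, 0]
    - [-1, -0.174, -0.072, 0.002, 0]
    - [-1, -0.174, -0.072, 0.002, 0]
    - [-1, -0.174, -0.072, 0.002, 0]

```text
time: 13.32
tool_pos: [0.4156, -0.2946, 0.1493]
tool_rot: [-3.141, -0.001, 1.468]
contact_force: [-0.5, 0.4, -0.2]
opening: 0.0918
grip_force: 0.0
```

```bash
python3 wm.py .4155 -.296 .02 .057 .07; python3 wm.py .4155 -.296 .045 .006 .03; python3 -c "
from h import *
go((.4155,-.296,.055),1.466)"
```

```text
13.325 [ 0.4156 -0.2946  0.1493]
n 447
mean [ 0.4156 -0.2955  0.0633] mid [ 0.4156 -0.296   0.0612] ext [0.0155 0.0154 0.0084] rect [ 415.6 -296. ] [[15.4 15.2]] 83.9 circ [ 415.5 -296.2] zmax 0.0654405851739541
13.375 [ 0.4157 -0.2947  0.1495]
n 2689
mean [ 0.4158 -0.2909  0.017 ] mid [ 0.4153 -0.2961  0.018 ] ext [0.0567 0.0575 0.024 ] rect [ 415.5 -296. ] [[57.2 56. ]] 82.6 circ [ 415.3 -296.1] zmax 0.029980256805658453
shift [-1.300e-03 -1.000e-04  1.134e-01] twist 0.002 rows 1.8 0.0 q [-0.77  0.39  1.68  0.    1.07 -0.67] yaw 1.468
```

>>> step_arm:
  plan:
    - [-1, -0.001, 0, 0.05, 0]
    - [-1, -0.001, 0, 0.095, 0]
    - [-1, -0.001, 0, 0.11, 0]
    - [-1, -0.001, 0, 0.113, 0]
    - [-1, -0.001, 0, 0.113, 0]
    - [1, -0.001, 0, 0.113, 0]
    - [1, -0.001, 0, 0.113, 0]
    - [1, -0.001, 0, 0.113, 0]
    - [1, -0.001, 0, 0.113, 0]
    - [1, -0.001, 0, 0.113, 0]
    - [1, -0.001, 0, 0.113, 0]
    - [1, -0.001, 0, 0.113, 0]
    - [1, -0.001, 0, 0.09, 0]
    - [1, -0.001, 0, 0.04, 0]
    - [1, -0.001, 0, -0.02, 0]
    - [1, -0.001, 0, -0.045, 0]
    - [1, -0.001, 0, -0.05, 0]
    - [1, -0.001, 0, -0.05, 0]
  grip_force: 15

```text
time: 15.68
tool_pos: [0.4147, -0.2964, 0.1987]
tool_rot: [-3.14, -0.001, 1.467]
contact_force: [-0.5, 0.3, -1.0]
opening: 0.0136
grip_force: 15.0
```

```bash
python3 -c "
from h import *
go((.605,.1342,.219),1.466)"
```

```text
shift [ 0.4481  0.1445 -0.0012] twist 0.001 rows 7.5 0.0 q [-0.77  0.34  1.61  0.    1.19 -0.67] yaw 1.467
```

>>> step_arm:
  plan:
    - [1, 0.04, 0.013, 0, 0]
    - [1, 0.1, 0.032, 0, 0]
    - [1, 0.16, 0.052, 0, 0]
    - [1, 0.22, 0.071, 0, 0]
    - [1, 0.28, 0.09, 0, 0]
    - [1, 0.34, 0.11, 0, 0]
    - [1, 0.39, 0.126, 0, 0]
    - [1, 0.43, 0.139, 0, 0]
    - [1, 0.445, 0.144, 0, 0]
    - [1, 0.448, 0.1445, 0, 0]
    - [1, 0.448, 0.1445, 0, 0]
    - [1, 0.448, 0.1445, 0, 0]

```text
time: 17.18
tool_pos: [0.6051, 0.1324, 0.1998]
tool_rot: [-3.141, 0.0, 1.465]
contact_force: [0.0, -0.3, -0.7]
opening: 0.0143
grip_force: 15.0
```

```bash
python3 wm.py .605 .134 .05 .145 .185; python3 -c "
from h import *
go((.605,.1342,.117),1.466)"; cp pics/w*.png /tmp; ls -t pics|head -1; mv pics/$(ls -t pics|head -1) pics/cone.png
```

```text
17.175 [0.6051 0.1324 0.1998]
n 4680
mean [0.6075 0.1443 0.1599] mid [0.6065 0.1428 0.1649] ext [0.0581 0.0359 0.0398] rect [607.2 143.5] [[34.6 58. ]] 87.1 circ [606.5 131.7] zmax 0.18481809285462406
shift [ 0.0016 -0.0004  0.1017] twist -0.001 rows 1.6 0.0 q [ 0.09  0.54  1.29 -0.    1.32  0.2 ] yaw 1.465
w17.18.png
```

View pics/cone.png

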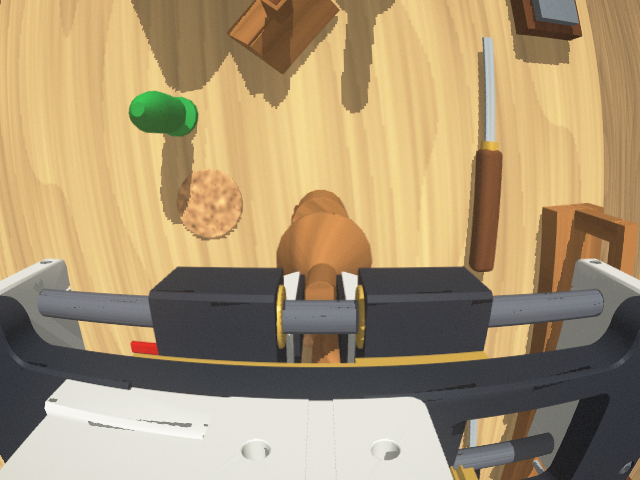

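The wrist view shows the cone held by its finial at (322,300), hanging level. The tower is just beyond it at (320,205). I'll lower it now.

>>> step_arm:
  plan:
    - [1, 0.002, 0, 0.04, 0]
    - [1, 0.002, 0, 0.075, 0]
    - [1, 0.002, 0, 0.093, 0]
    - [1, 0.002, 0, 0.099, 0]
    - [1, 0.002, 0, 0.102, 0]
    - [1, 0.002, 0, 0.102, 0]
    - [-0.3, 0.002, 0, 0.102, 0]
    - [-0.3, 0.002, 0, 0.102, 0]
    - [-0.3, 0.002, 0, 0.102, 0]
    - [-0.3, 0.002, 0, 0.09, 0]
    - [-0.3, 0.002, 0, 0.04, 0]
    - [-1, 0.002, 0, 0.01, 0]
    - [-1, 0.002, 0, 0, 0]
    - [-1, 0.002, 0, 0, 0]

```text
time: 18.98
tool_pos: [0.6055, 0.1358, 0.1998]
tool_rot: [3.141, -0.0, 1.467]
contact_force: [-0.7, -0.8, -1.0]
opening: 0.0856
grip_force: 0.0
```

```bash
python3 wm.py .605 .134 .02 .117 .132; python3 -c "
from h import *
go((.5897,.326,.219),np.radians(45))
go((.5897,.326,.219),np.radians(225))"
```

```text
18.975 [0.6055 0.1358 0.1998]
n 469
mean [0.6068 0.1352 0.1232] mid [0.6066 0.1348 0.1215] ext [0.0156 0.0155 0.0086] rect [606.6 134.9] [[15.3 15.2]] 82.1 circ [606.8 134.5] zmax 0.12582197219038727
shift [ 0.1876 -0.035  -0.0014] twist 0.681 rows 3.1 3.6 q [0.1  0.54 1.29 0.   1.32 0.2 ] yaw 1.467
shift [ 0.1876 -0.035  -0.0014] twist 0.681 rows 3.1 3.6 q [0.1  0.54 1.29 0.   1.32 0.2 ] yaw 1.467
```

>>> step_arm:
  plan:
    - [-1, 0.04, -0.007, 0, 0.1]
    - [-1, 0.1, -0.019, 0, 0.28]
    - [-1, 0.15, -0.028, 0, 0.46]
    - [-1, 0.18, -0.034, 0.02, 0.62]
    - [-1, 0.188, -0.035, 0.03, 0.681]
    - [-1, 0.188, -0.035, 0.03, 0.681]
    - [-1, 0.188, -0.035, 0.03, 0.681]

```text
time: 19.9
tool_pos: [0.5903, 0.3258, 0.1692]
tool_rot: [-3.141, 0.001, 0.787]
contact_force: [-0.3, 1.1, 0.5]
opening: 0.0917
grip_force: 0.0
```

```bash
python3 wm.py .5897 .326 .02 .06 .072; python3 wm.py .5897 .326 .053 .006 .034;python3 -c "
from h import *
go((.5897,.326,.056),np.radians(45))"
```

```text
19.9 [0.5903 0.3258 0.1692]
n 642
mean [0.5902 0.3274 0.0665] mid [0.5897 0.3272 0.0647] ext [0.0239 0.0243 0.0085] rect [589.7 326.9] [[18.6 17.6]] 45.2 circ [589.8 327.2] zmax 0.06899582054590918
19.95 [0.5905 0.3257 0.1698]
n 6540
mean [0.5911 0.3283 0.0219] mid [0.5896 0.3259 0.02  ] ext [0.1049 0.1051 0.028 ] rect [589.1 327. ] [[84.4 72.7]] 45.1 circ [589.8 326. ] zmax 0.0339958119090637
shift [-0.0005 -0.0009  0.1329] twist 0.0 rows 2.1 0.0 q [ 0.39  0.66  1.14 -0.    1.34  1.18] yaw 0.786
```

>>> step_arm:
  plan:
    - [-1, 0, -0.001, 0.05, 0]
    - [-1, 0, -0.001, 0.1, 0]
    - [-1, 0, -0.001, 0.126, 0]
    - [-1, 0, -0.001, 0.132, 0]
    - [-1, 0, -0.001, 0.132, 0]
    - [1, 0, -0.001, 0.132, 0]
    - [1, 0, -0.001, 0.132, 0]
    - [1, 0, -0.001, 0.132, 0]
    - [1, 0, -0.001, 0.132, 0]
    - [1, 0, -0.001, 0.132, 0]
    - [1, 0, -0.001, 0.132, 0]
    - [1, 0, -0.001, 0.132, 0]
    - [1, 0, -0.001, 0.11, 0]
    - [1, 0, -0.001, 0.06, 0]
    - [1, 0, -0.001, 0, 0]
    - [1, 0, -0.001, -0.03, 0]
    - [1, 0, -0.001, -0.04, 0]
    - [1, 0, -0.001, -0.04, 0]
  grip_force: 20

```text
time: 22.25
tool_pos: [0.5893, 0.327, 0.2091]
tool_rot: [-3.141, 0.001, 0.786]
contact_force: [-0.4, 0.2, -0.5]
opening: 0.0177
grip_force: 20.0
```

```bash
python3 -c "
from h import *
go((.610,-.1388,.229),np.radians(86))"
```

```text
shift [-0.3149  0.3439 -0.0011] twist -0.715 rows 7.5 3.8 q [0.39 0.64 1.08 0.   1.42 1.18] yaw 0.786
```

>>> step_arm:
  plan:
    - [1, -0.025, 0.028, 0, -0.05]
    - [1, -0.065, 0.071, 0, -0.15]
    - [1, -0.105, 0.115, 0, -0.25]
    - [1, -0.145, 0.158, 0, -0.35]
    - [1, -0.185, 0.202, 0, -0.45]
    - [1, -0.225, 0.246, 0, -0.55]
    - [1, -0.265, 0.289, 0, -0.65]
    - [1, -0.295, 0.322, 0, -0.7]
    - [1, -0.31, 0.339, 0, -0.715]
    - [1, -0.315, 0.344, 0, -0.715]
    - [1, -0.315, 0.344, 0, -0.715]
    - [1, -0.315, 0.344, 0, -0.715]

```text
time: 23.75
tool_pos: [0.6101, -0.1375, 0.2093]
tool_rot: [-3.141, -0.001, 1.502]
contact_force: [-0.2, 0.9, -0.7]
opening: 0.0175
grip_force: 20.0
```

```bash
python3 -c "
from h import *
go((.610,-.1388,.098),np.radians(86))
X=wcloud()[0].reshape(-1,3)
p=X[(np.hypot(X[:,0]-.61,X[:,1]+.139)<.07)&(X[:,2]>.16)&(X[:,2]<.198)];print(len(p),p.min(0),p.max(0),cv2.minAreaRect(p[:,:2].astype(np.float32)*1000))"; python3 wm.py 1 1 .01 0 1;  mv pics/$(ls -t pics|head -1) pics/gab.png
```

```text
shift [-1.400e-03  1.000e-04  1.301e-01] twist 0.001 rows 2.1 0.0 q [-0.34  0.54  1.25  0.    1.35 -0.28] yaw 1.502
10885 [ 0.57439479 -0.17884552  0.16006373] [ 0.64902162 -0.091419    0.19799788] ((610.1519165039062, -135.97496032714844), (84.69965362548828, 72.27033996582031), 86.07144165039062)
23.8 [ 0.6102 -0.1375  0.2095]
n 0
```

View pics/gab.png

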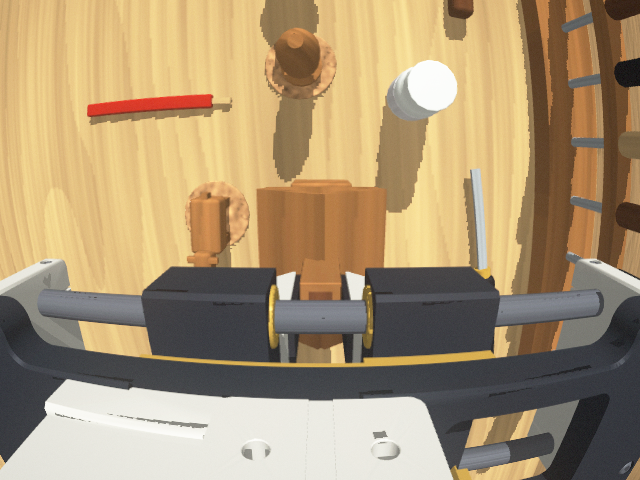

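The roof is held level at (322,230), aligned above the house. The sheep at (208,225) and cypress at (298,60) stand on their pads, and the glue jar is upright at (425,90).

>>> step_arm:
  plan:
    - [1, -0.002, 0, 0.04, 0]
    - [1, -0.002, 0, 0.09, 0]
    - [1, -0.002, 0, 0.115, 0]
    - [1, -0.002, 0, 0.125, 0]
    - [1, -0.002, 0, 0.129, 0]
    - [1, -0.002, 0, 0.129, 0]
    - [1, -0.002, 0, 0.129, 0]
    - [-0.3, -0.002, 0, 0.129, 0]
    - [-0.3, -0.002, 0, 0.129, 0]
    - [-0.3, -0.002, 0, 0.129, 0]
    - [-0.3, -0.002, 0, 0.11, 0]
    - [-0.3, -0.002, 0, 0.06, 0]
    - [-1, -0.002, 0, 0, 0]
    - [-1, -0.1, 0, -0.04, 0]
    - [-1, -0.15, 0, -0.04, 0]
    - [-1, -0.15, 0, -0.04, 0]

```text
time: 25.85
tool_pos: [0.5993, -0.2917, 0.2501]
tool_rot: [3.141, 0.001, 1.498]
contact_force: [0.2, 0.1, -0.8]
opening: 0.0911
grip_force: 0.0
```

```bash
python3 - <<'E'
from h import *
from cell import *
for n in("top","scene"):
    c=read_camera(n);cv2.imwrite(f"pics/{n}1.png",c["img"][:,:,::-1]);X=cloud(c).reshape(-1,3)
    for k,x,y,r,a,b in(("chim",.61,-.139,.02,.1,.115),("roof",.61,-.139,.058,.044,.076),("fin",.606,.135,.02,.115,.13),("cyp",.601,.011,.03,.088,.1),("sheep",.505,-.131,.06,.035,.07)):
        p=X[(np.hypot(X[:,0]-x,X[:,1]-y)<r)&(X[:,2]>a)&(X[:,2]<b)]
        if len(p)>5:print(n,k,len(p),p.max(0)[2],cv2.minAreaRect(p[:,:2].astype(np.float32)*1000))
E
```

```text
top chim 102 0.11134439511727669 ((609.3624267578125, -139.3306884765625), (17.842529296875, 17.53709602355957), 85.89351654052734)
top roof 1356 0.07599564141409328 ((609.9849243164062, -139.66094970703125), (84.5639419555664, 72.0683822631836), 85.9845962524414)
top fin 65 0.12643306579963726 ((607.1554565429688, 131.8275909423828), (14.820508003234863, 14.641862869262695), 86.32522583007812)
top cyp 144 0.0988217689035197 ((602.685791015625, 8.236618995666504), (25.106338500976562, 25.89035415649414), 59.20116424560547)
top sheep 527 0.0656161225300796 ((504.0930480957031, -140.99497985839844), (73.88575744628906, 29.860689163208008), 84.00594329833984)
scene chim 82 0.11039805389855152 ((609.6555786132812, -136.8117218017578), (22.04837989807129, 18.724863052368164), 83.94622039794922)
scene roof 898 0.0759808565191652 ((608.803955078125, -137.02064514160156), (87.48746490478516, 72.6440200805664), 85.9842758178711)
scene fin 80 0.12431387330660759 ((607.9407958984375, 135.1299591064453), (15.18724250793457, 16.192676544189453), 80.25178527832031)
scene cyp 95 0.09747789738039236 ((604.5176391601562, 12.472482681274414), (18.705493927001953, 23.851911544799805), 32.6290283203125)
scene sheep 358 0.06270947893071832 ((504.5912170410156, -136.92837524414062), (74.8013687133789, 32.15546417236328), 86.7937240600586)
```

View pics/scene1.png

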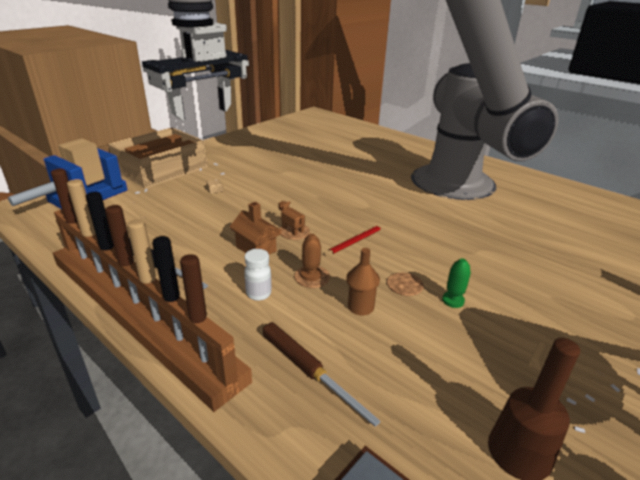

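View pics/top1.png

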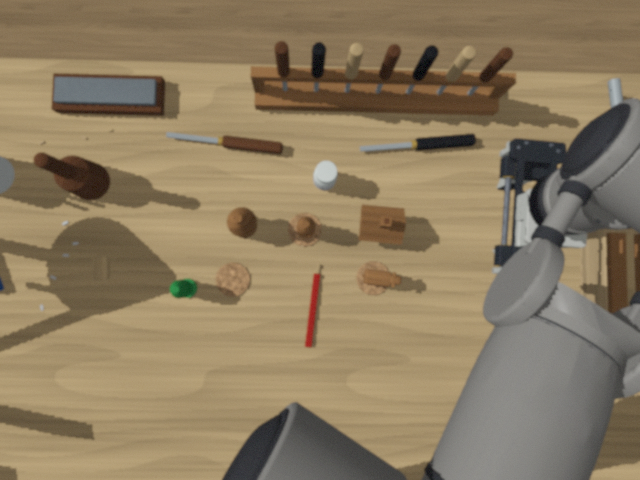

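Both views show the sheep, cypress, cone roof and gable roof seated on the right targets, the glue jar standing and the gripper clear. In the same camera frame, each piece is within about 3 mm of its target.

```bash
python3 -c "
from cell import *
print(hand_in())"
```

```text
the job is handed in; nothing more can be done
None
```

The job is handed in with no verdict shown: sheep, cypress, gable roof and cone roof are in place, each about 3 mm or less from centre by the final camera check. The glue jar is standing and the gripper is clear of everything, after about 26 s of robot time.

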